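# Unload the drain hooks into matching dishes

## Robot

A 6-joint arm with a two-finger parallel gripper is mounted at the origin on the work surface. World frame = base frame: x ahead of the robot, y to its left, z up, the work surface at z = 0. Lengths are in mm, angles in rad, forces in N, time in s.
With the tool pointing down it reaches from about 275 to 1000 mm from the base axis. Payload 8.4 kg.
Tool frame: the origin (TCP) lies at the very end of the fingers, on their centre line; the grasp point (between the pads) lies 19 mm behind it; z points along the fingers, y is the line along which they close (so a half turn about z gives the same grasp; the last joint's range is limited). The gripper opens to 85 mm and grips with 20 to 120 N. Pads are 22 mm wide; open, the fingers measure 114 mm over their backs; the gripper's body (76 mm by 85 mm) begins 54 mm behind the grasp point. The pads swing forward as they close: fully open they stand 13 mm farther back than shut.
Start: joints at [-1.215, 0.353, 1.633, -0, 1.155, -0.002], TCP at [218.883, -585.421, 231.281] pointing down, gripper open.
Joint ranges: [-2.63, 2.63], [-0.92, 2.1], [0.06, 2.66], [-1.3, 4.44], [0, 2.69], [-3.02, 3.02]. Speed limits (rad/s): [2.22, 2.22, 2.79, 3.14, 3.14, 3.14].

## Interface

Orientations are given as [roll, pitch, yaw] about the fixed x, y, z axes, in that order (R = Rz(yaw) Ry(pitch) Rx(roll)).
In Python, from rig import telemetry, imaging, r gives the robot as it stands. The module is installed in compiled form; this text tells all that it offers.
- The arm moves only by the tool step_arm, never from a script. Its argument "moves" is a list of rows, each a list of 3 entries, a list of its own where there are three numbers: the turn, a rotation vector about the tool's x, y, z scaled (see below), then the shift along the tool's x, y, z scaled (see below), then the opening, from -1 (shut) to 1 (fully open). A call has 1 to 8 rows; each row is the pose to reach, as a shift and turn from the pose commanded when the call began, along the tool's axes at that moment; what a row does not reach only later rows make up. The controller multiplies each number of a shift by 200 mm and each number of a turn by 45 degrees. A row lasts 1/10 s, in which the tool goes at most 50 mm and 8.59 degrees, less where a joint would pass 70% of its speed; a pose out of reach is approached as far as the arm can. A call with a number of a shift or a turn outside -1 to 1 is refused whole. A call with a gripper value outside its range is refused whole. The fingers move at their own pace and stop on an object; "squeeze" is the grip in N (left out, the last holds). Time passes only in rows, so rows that repeat a pose let the fingers close. It gives the time, the measured TCP pose, the force, the opening and the grip force at its end, in the units of the state.
- telemetry.sense(): the state, without advancing time (a new reading comes with each control period).
- imaging.grab_frame(name): name is "scene" or "top" or "wrist"; returns the picture (384x512x3 uint8, red, green, blue); there is no depth.
- imaging.calibration(name): a dict with "fx", "fy", "cx", "cy" (pixels), "dist_coeffs" ([k1, k2, p1, p2, k3] as OpenCV has them; the pictures are not rectified), "cam_to_world" (4x4, takes a point from camera to world coordinates). Camera axes: x right, y up, looking along -z (the intrinsics and any distortion apply to the point x, -y, -z); pixel columns grow to the right and rows downward; lengths in mm; the calibration is good to about 2 mm. A picture is of the moment at which its call begins: read the wrist's pose just before it. calibration takes no time and is no camera call; for the wrist camera it gives the pose at the moment of the call.
- r.sign_off(): hands the job in; it is judged then, once.
Trained networks look in the newest picture that a camera, given by its name, has taken for a name from the list of things; names that differ only in an ending like _2 or _b are one class to them, and where a whole thing is asked for, a point or a joint stands for the part that bears it (a point fixed in the world has none). Each returns a list of dicts, best first, with "conf" (0 to 1); they miss things now and then, are a little off and sometimes report something else, mostly with a low value. They report only what shows in the picture. A call takes as long as a camera call.
- imaging.recognise(camera, name): "extent" ([left, top, width, height] in pixels, round what is visible of it).
- imaging.mark_of(camera, name): "xy" ([column, row] in pixels: a listed point, or the origin of a listed thing).
The state is a dict: "clock": time; "qpos": joint angles; "qvel": joint speeds; "joint_efforts": joint torques, N m; "eef_pos": TCP position; "tcp_rot": TCP orientation; "contact_force": force on the tool from outside, world axes, zero at the start; "wrist_torque": the same for the moment, N m; "opening": opening from 0.0 (shut) to 1.0 (fully open); "grasp_force": force on a finger pad.
Only numpy, scipy, OpenCV 4.12 (cv2) and the standard library are available. Lean on these libraries where they do the work, as an engineer would, in place of code of your own. Each camera call takes 0.05 s, during which the arm holds its last target. There are 200 camera calls.

## Task

The steel slide rack and the round steel basket have drained: lift each one up and off its hook on the drain stand and lower it into the dish of its own shape, the rectangular rack into the rectangular dish and the round basket into the round dish, so that each sits flat on the floor of its dish. Set them down gently, never letting one drop, and leave the bottle, the jar and the computer mouse alone.

Things in the scene. Friction and masses are not known exactly. Their poses are not given: they have to be found in the camera images.
- stand: Fixed drain stand: drip plate 160 x 250 x 12 mm, two posts 177 mm tall. Origin on the bench midway between posts, z up. At y +-75 mm an 8 mm rod hook points to -x: down from the post top to a level seat at x -55 to -85 mm (rod centre z 157), then up to the tip (x -107, z 175). To unhook, raise 30 to 40 mm, then go 60 mm along -x; pass over the hooks, not between.
- slide_rack: Steel rectangular slide rack, open box 56 (x) x 96 (y) x 40 mm. Origin: centre of underside, z up. A 7 mm wire bail rises from the rim's +-y sides via shoulders (y +-30, z 95) to a peak (wire centre z 115). It hangs by the peak on either hook of the stand, rod along its x axis, underside about 51 mm over the bench; 0.15 to 0.35 kg.
- slide_rack_grip (a point): Centre of the black grip block on top of the slide rack: 20 (x) x 24 (y) x 42 mm tall, its foot on the peak of the bail, 21 mm below this point. Axes as the body's, 137 mm above its underside. Grip across y from above, fingertips no more than 14 mm below this point (the bail's wires spread below).
- round_basket: Steel round basket, open, outer diameter 76 mm, 40 mm high. Origin: centre of underside, z up. A 7 mm wire bail rises from the rim's +-y sides via shoulders (y +-30, z 95) to a peak (wire centre z 115). It hangs by the peak on either hook of the stand, rod along its x axis, underside about 51 mm over the bench; 0.15 to 0.35 kg.
- round_basket_grip (a point): Centre of the black grip block on top of the round basket: 20 (x) x 24 (y) x 42 mm tall, its foot on the peak of the bail, 21 mm below this point. Axes as the body's, 137 mm above its underside. Grip across y from above, fingertips no more than 14 mm below this point (the bail's wires spread below).
- rect_dish: White ceramic rectangular dish, loose, 0.6 kg, outside 78 (x) x 118 (y) x 45 mm, wall and floor 5 mm (inside 68 x 108 mm, 40 mm deep). Origin at the centre of its underside, z up. The rack fits with about 6 mm to spare each side when its y axis lies along the dish's y axis, either way round.
- round_dish: White ceramic round dish, loose, 0.6 kg, outer diameter 98 mm, inner 90 mm, 45 mm high, floor 5 mm thick. Origin at the centre of its underside, z up. The basket fits with about 7 mm to spare all round, at any yaw.
- amber_bottle: Bystander: amber reagent bottle with white cap, diameter 64 mm, 130 mm tall; origin at the centre of its underside.
- white_jar: Bystander: white plastic jar with red lid, diameter 72 mm, 100 mm tall; origin at the centre of its underside.
- mouse: Bystander: black cordless computer mouse, 110 (x) x 62 (y) x 34 mm; origin at the centre of its underside.

How it is judged (in metres and radians):
At the end, for the whole second after the job is handed in: The slide rack stands in the rectangular dish and the round basket in the round dish, each centred within 12 mm, its underside within 4 mm of the dish floor (under 9 mm over the dish's own underside), upright within 0.06 rad, with the dishes upright too and everything at rest (under 20 mm/s) (x of slide_rack in the frame of rect_dish between -0.012 and 0.012 m and y of slide_rack in the frame of rect_dish between -0.012 and 0.012 m and z of slide_rack in the frame of rect_dish between 0.001 and 0.009 m and angle between each of slide_rack, rect_dish, round_basket, round_dish's own z axis and vertical below 0.06 rad and linear speed of each of slide_rack, rect_dish, round_basket, round_dish below 0.02 m/s and x of round_basket in the frame of round_dish between -0.012 and 0.012 m and y of round_basket in the frame of round_dish between -0.012 and 0.012 m and z of round_basket in the frame of round_dish between 0.001 and 0.009 m); the robot touches nothing.
It fails at once if the rectangular slide rack is dropped: moving faster than 0.6 m/s with no finger holding it (a fall of about 18 mm or more) (linear speed of slide_rack above 0.6 m/s and contact force between the fingers and slide_rack below 0.1 N).
It fails at once if the round basket is dropped: moving faster than 0.6 m/s with no finger holding it (a fall of about 18 mm or more) (linear speed of round_basket above 0.6 m/s and contact force between the fingers and round_basket below 0.1 N).
It fails at once if the amber bottle is moved more than 20 mm (distance of amber_bottle from where it was at the start of the episode above 0.02 m).
It fails at once if the white jar is moved more than 20 mm (distance of white_jar from where it was at the start of the episode above 0.02 m).
It fails at once if the mouse is moved more than 20 mm (distance of mouse from where it was at the start of the episode above 0.02 m).
It also fails if it takes over 72 s, if anything falls off the work surface, if the arm or the gripper's body presses on something with over 40 N, if the wrist force passes 120 N, or if a joint passes its speed limit or range.

## Working session

There is one attempt and no reset: what is moved stays moved. The work goes in short steps, Python scripts to look and compute and a tool call to move; the robot and the scene stay as the last step left them, time stands still between calls to the robot, and variables do not carry over. Pictures are saved under pics/ and viewed, at most 13 in all, crops included, and the job is handed in when it is done.

Besides the shell and the picture viewer there is one more tool, called as name(argument=value, ...) on one line, values as JSON. step_arm: Moves the arm, as the interface text tells. Its arguments: {"type":"object","properties":{"moves":{"type":"array"},"squeeze":{"type":"number"}},"required":["moves"]}

```bash
mkdir -p pics
cat > h.py <<'E'
import numpy as np, cv2
from rig import telemetry, imaging, r
def ray(cam,px,C=None):
    C=C or imaging.calibration(cam); K=np.array([[C['fx'],0,C['cx']],[0,C['fy'],C['cy']],[0,0,1.]])
    p=cv2.undistortPoints(np.array([[px]],float),K,np.array(C['dist_coeffs'],float))[0,0]
    T=np.array(C['cam_to_world']); d=T[:3,:3]@np.array([p[0],-p[1],-1.]); return T[:3,3],d/np.linalg.norm(d)
def onz(cam,px,z,C=None):
    o,d=ray(cam,px,C); return o+d*(z-o[2])/d[2]
def tri(rays):
    A=sum(np.eye(3)-np.outer(d,d) for o,d in rays); b=sum((np.eye(3)-np.outer(d,d))@o for o,d in rays); return np.linalg.solve(A,b)
def proj(cam,P,C=None):
    C=C or imaging.calibration(cam); T=np.linalg.inv(np.array(C['cam_to_world'])); K=np.array([[C['fx'],0,C['cx']],[0,C['fy'],C['cy']],[0,0,1.]])
    p=(T[:3,:3]@np.atleast_2d(P).T).T+T[:3,3]; p=p*[1,-1,-1]
    return cv2.projectPoints(p.reshape(-1,1,3),np.zeros(3),np.zeros(3),K,np.array(C['dist_coeffs'],float))[0].reshape(-1,2)
def save(cam,name):
    im=imaging.grab_frame(cam); cv2.imwrite('pics/'+name,im[:,:,::-1]); return im
E
python3 - <<'E'
from h import *
np.set_printoptions(precision=1,suppress=True)
a=save('scene','s0.png');b=save('top','t0.png')
cv2.imwrite('pics/st.png',cv2.resize(np.vstack([a,b])[:,:,::-1],(400,600)))
for c in ('scene','top'):
    print(c,np.array(imaging.calibration(c)['cam_to_world'])[:3,3])
    for n in ['stand','slide_rack','round_basket','slide_rack_grip','round_basket_grip','rect_dish','round_dish','amber_bottle','white_jar','mouse']:
        print(n,[(np.round(m['xy'],1),round(m['conf'],2)) for m in imaging.mark_of(c,n)[:3]])
print(telemetry.sense())
E
```

```text
scene [1160.   508.9 1090.7]
stand [(array([324.3, 283.2]), 0.84), (array([216.5, 242.2]), 0.45)]
slide_rack [(array([362.4, 267.6]), 0.98)]
round_basket [(array([311.9, 242.9]), 0.56)]
slide_rack_grip [(array([371.6, 237.5]), 0.82)]
round_basket_grip [(array([316.9, 208.5]), 0.98)]
rect_dish [(array([225.3, 167.7]), 0.76)]
round_dish [(array([316.4, 208.7]), 0.63), (array([285.1, 186. ]), 0.62)]
amber_bottle []
white_jar [(array([204.3, 208.2]), 0.8)]
mouse [(array([182.3, 157.5]), 0.67)]
top [ 444.6 -104.4 1321.8]
stand [(array([152.9, 197.5]), 0.58)]
slide_rack [(array([133.4, 225.3]), 0.96)]
round_basket [(array([179.3, 209.3]), 0.72)]
slide_rack_grip [(array([121.1, 221.7]), 0.68)]
round_basket_grip [(array([171. , 204.8]), 0.89), (array([133.2, 223.1]), 0.55)]
rect_dish [(array([310.4, 217.9]), 0.95)]
round_dish [(array([251.1, 243.2]), 0.65)]
amber_bottle [(array([243.5, 158. ]), 0.89)]
white_jar [(array([280.6, 175.5]), 0.76), (array([242.5, 159.9]), 0.68)]
mouse [(array([349.5, 190.9]), 0.92)]
{'clock': 1.1, 'qpos': array([-1.2,  0.4,  1.6,  0. ,  1.2, -0. ]), 'qvel': array([ 0., -0., -0.,  0., -0.,  0.]), 'joint_efforts': array([  0. , -60.5, -34.2,  -0. ,   0. ,  -0. ]), 'eef_pos': array([ 218.9, -585.4,  231.3]), 'tcp_rot': array([ 3.1, -0. ,  0.4]), 'contact_force': array([-0. ,  0.5, -0.3]), 'wrist_torque': array([ 0., -0., -0.]), 'grasp_force': 0.0, 'opening': 1.0034836598179513}
```

Run:
```python
from h import *
np.set_printoptions(precision=1,suppress=True)
a=cv2.imread('pics/s0.png');b=cv2.imread('pics/t0.png')
cv2.imwrite('pics/t0c.png',cv2.resize(b[120:290,80:400],(800,425),interpolation=cv2.INTER_CUBIC))
cv2.imwrite('pics/s0c.png',cv2.resize(a[120:340,150:430],(763,600),interpolation=cv2.INTER_CUBIC))
for n,s,t in [('rackgrip',[371.6,237.5],[121.1,221.7]),('baskgrip',[316.9,208.5],[171,204.8]),('rack',[362.4,267.6],[133.4,225.3]),('bask',[311.9,242.9],[179.3,209.3])]: print(n,tri([ray('scene',s),ray('top',t)]), onz('top',t,188 if 'grip' in n else 51))
for n,t in [('stand',[152.9,197.5]),('rect',[310.4,217.9]),('round',[251.1,243.2]),('bot',[243.5,158]),('jar',[280.6,175.5]),('mouse',[349.5,190.9])]: print(n,onz('top',t,0))
for n,t in [('stand',[324.3,283.2]),('rect',[225.3,167.7]),('round',[285.1,186.]),('jar',[204.3,208.2])]: print('s',n,onz('scene',t,0))
```

```text
rackgrip [514.3 227.1 182.4] [512.5 227.4 188. ]
baskgrip [557.8  83.7 195.3] [557.2  86.6 188. ]
rack [510.3 228.9  42.4] [508.7 228.3  51. ]
bask [556.7  84.5  44.2] [556.1  83.5  51. ]
stand [601.2 177.9   0. ]
rect [ 522.8 -336.8    0. ]
round [ 445.4 -140.8    0. ]
bot [ 726.7 -122.6    0. ]
jar [ 665.2 -243.9    0. ]
mouse [ 609.  -470.9    0. ]
s stand [600.5 179.3   0. ]
s rect [ 530.2 -326.7    0. ]
s round [ 437.8 -140.2    0. ]
s jar [ 685.9 -236.5    0. ]
```

View pics/t0c.png

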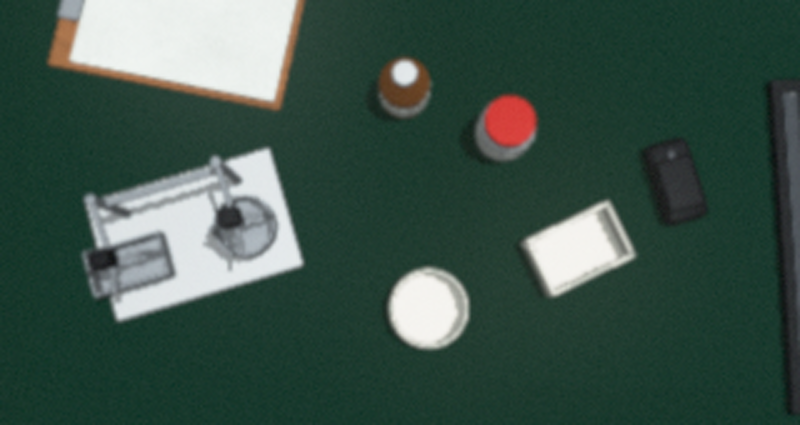

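View pics/s0c.png

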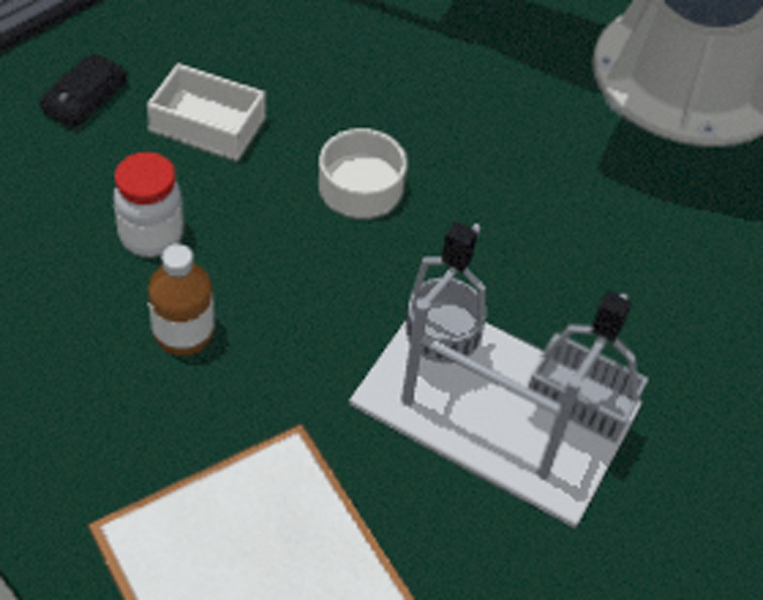

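The top crop shows the rack at (130,265) and the basket at (240,225) on the stand. The round dish is at (428,308) and the rectangular one at (578,248), and all paths look free. The scene crop agrees. Next I'll refine the dish outlines and get the wrist camera geometry.

```bash
cat >> h.py <<'E'
def white(im,seed,thr=140):
    m=((im.min(2)>thr)).astype(np.uint8); m=cv2.morphologyEx(m,cv2.MORPH_CLOSE,np.ones((5,5),np.uint8))
    n,l,s,c=cv2.connectedComponentsWithStats(m)
    k=min(range(1,n),key=lambda i:1e9 if s[i,4]<200 else np.hypot(*(c[i]-seed)))
    cs=max(cv2.findContours((l==k).astype(np.uint8),cv2.RETR_EXTERNAL,cv2.CHAIN_APPROX_NONE)[0],key=cv2.contourArea)
    return cs.reshape(-1,2).astype(float)
def hull(P,C,cam):
    return cv2.convexHull(proj(cam,P,C).astype(np.float32)).astype(np.float32)
from scipy.optimize import least_squares
def fit(cam,con,x0,shape,C=None):
    C=C or imaging.calibration(cam)
    if shape=='rect':
        B=np.array([[sx*39,sy*59,z] for sx in(-1,1) for sy in(-1,1) for z in(0,45)],float)
    else:
        t=np.linspace(0,2*np.pi,60); B=np.array([[49*np.cos(a),49*np.sin(a),z] for a in t for z in(0,45)])
    def P(x):
        c,s=np.cos(x[2]),np.sin(x[2]); return B@np.array([[c,s,0],[-s,c,0],[0,0,1]])+[x[0],x[1],0]
    def f(x):
        x=[x[0],x[1],x[2]/50 if shape=='rect' else 0]
        h=hull(P(x),C,cam); return [cv2.pointPolygonTest(h,(float(p[0]),float(p[1])),True) for p in con]
    q=least_squares(f,[x0[0],x0[1],x0[2]*50],loss='soft_l1',diff_step=1e-3)
    return [q.x[0],q.x[1],q.x[2]/50],np.sqrt(np.mean(np.square(f(q.x))))
E
python3 - <<'E'
from h import *
np.set_printoptions(precision=3,suppress=True)
im=cv2.imread('pics/t0.png')
c=white(im,[310,218]); print(len(c),c.min(0),c.max(0)); print(fit('top',c,[525,-335,.41],'rect'))
c=white(im,[251,243]); print(len(c),c.min(0),c.max(0)); print(fit('top',c,[440,-141,0],'round'))
s=telemetry.sense();print(s['eef_pos'],s['tcp_rot']);T=np.array(imaging.calibration('wrist')['cam_to_world'])
from scipy.spatial.transform import Rotation as R
W=R.from_euler('xyz',s['tcp_rot']).as_matrix();print(W.T@(T[:3,3]-s['eef_pos']), W.T@-T[:3,2], imaging.calibration('wrist')['fx'])
E
```

```text
108 [290. 201.] [333. 237.]
([np.float64(518.542540340004), np.float64(-336.1097286172945), np.float64(0.4156089219520714)], np.float64(0.7672902052123872))
88 [236. 227.] [266. 258.]
([np.float64(446.61684224001385), np.float64(-139.59565341276482), np.float64(0.0)], np.float64(0.4052721140020046))
[ 218.884 -585.436  231.293] [ 3.142 -0.     0.358]
[  72.79     0.678 -142.425] [-0.286  0.     0.958] 270.66711088615364
```

step_arm(moves=[[[0,0,0],[1,-0.6,-0.4],1],[[0,0,0],[1,-0.6,-0.4],1],[[0,0,0],[1,-0.6,-0.4],1],[[0,0,0],[1,-0.6,-0.4],1],[[0,0,0],[1,-0.6,-0.4],1],[[0,0,0],[1,-0.6,-0.4],1],[[0,0,0],[1,-0.6,-0.4],1]])

```text
clock: 1.8
eef_pos: [364.9, -402.4, 311.8]
tcp_rot: [3.14, -0.0, 0.36]
contact_force: [-0.2, -0.4, 0.0]
opening: 0.997
grasp_force: 0.0
```

step_arm(moves=[[[0,0,0],[1,-0.5,0],1],[[0,0,0],[1,-0.5,0],1],[[0,0,0],[1,-0.5,0],1],[[0,0,0],[1,-0.5,0],1],[[0,0,0],[1,-0.5,0],1],[[0,0,0],[1,-0.5,0],1],[[0,0,0],[1,-0.5,0],1]])

```text
clock: 2.5
eef_pos: [515.9, -240.1, 310.5]
tcp_rot: [-3.141, 0.001, 0.358]
contact_force: [-0.3, -0.5, 0.3]
opening: 0.999
grasp_force: 0.0
```

```bash
cat > dishes.py <<'E'
from h import *
import sys
np.set_printoptions(precision=3,suppress=True)
C=imaging.calibration('wrist'); im=save('wrist',sys.argv[1])[:,:,::-1]
s=telemetry.sense();print(s['clock'],s['eef_pos'],s['tcp_rot'])
for n,x0,sh in [('rect',[520,-336,.415],'rect'),('round',[445,-140,0],'round')]:
    p=proj('wrist',[x0[0],x0[1],22],C)[0]; print(n,p)
    if not(0<p[0]<512 and 0<p[1]<384): continue
    c=white(im,p,int(sys.argv[2])); print(len(c),c.min(0),c.max(0)); print(fit('wrist',c,x0,sh,C))
E
python3 dishes.py w1.png 110
```

```text
2.55 [ 515.592 -240.501  310.651] [-3.141  0.001  0.357]
rect [315.527 174.934]
252 [278. 147.] [357. 203.]
([np.float64(520.034112533235), np.float64(-335.8728097558057), np.float64(0.41740679753494325)], np.float64(0.6902162741425548))
round [187.092 175.668]
183 [154. 143.] [220. 207.]
([np.float64(448.2146659559912), np.float64(-141.82392251975756), np.float64(0.0)], np.float64(0.6100920228060848))
```

View pics/w1.png

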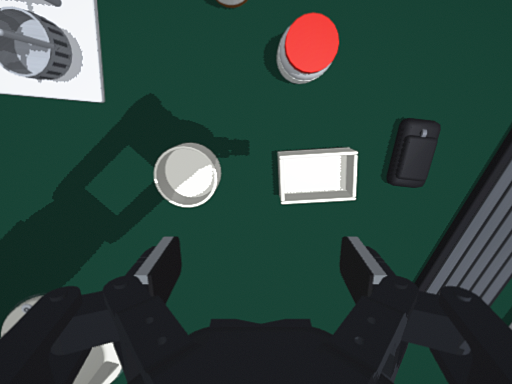

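The wrist picture shows the round dish at (187,175) and the rectangular dish at (317,175). The fits agree with the top camera to about 2 mm. Next I'll move over the stand.

step_arm(moves=[[[0,0,0.073],[0.45,-1,0],1],[[0,0,0.073],[0.45,-1,0],1],[[0,0,0.073],[0.45,-1,0],1],[[0,0,0.073],[0.45,-1,0],1],[[0,0,0.073],[0.45,-1,0],1],[[0,0,0.073],[0.45,-1,0],1],[[0,0,0.073],[0.45,-1,0],1]])

```text
clock: 3.25
eef_pos: [530.5, -21.8, 311.2]
tcp_rot: [3.141, 0.0, 0.3]
contact_force: [0.4, -0.8, 0.2]
opening: 0.997
grasp_force: 0.0
```

step_arm(moves=[[[0,0,0],[0.35,-1,0],1],[[0,0,0],[0.35,-1,0],1],[[0,0,0],[0.35,-1,0],1],[[0,0,0],[0.35,-1,0],1],[[0,0,0],[0.35,-1,0],1],[[0,0,0],[0.35,-1,0],1],[[0,0,0],[0.35,-1,0],1]])

```text
clock: 3.95
eef_pos: [538.7, 189.2, 311.0]
tcp_rot: [3.141, 0.001, 0.299]
contact_force: [-0.7, -0.6, -0.5]
opening: 1.002
grasp_force: 0.0
```

```bash
cat > grips.py <<'E'
from h import *
import sys
np.set_printoptions(precision=2,suppress=True)
C=imaging.calibration('wrist'); im=save('wrist',sys.argv[1])
s=telemetry.sense();print(s['clock'],s['eef_pos'],s['tcp_rot'])
for n in ['slide_rack_grip','round_basket_grip','stand']:
    for m in imaging.mark_of('wrist',n)[:2]: print(n,m['conf'],np.array(m['xy']),onz('wrist',m['xy'],0 if n=='stand' else 188,C))
E
python3 grips.py w2.png
```

```text
4.0 [538.68 188.99 311.17] [3.14 0.   0.3 ]
slide_rack_grip 0.8 [214.5 198.3] [510.69 228.82 188.  ]
round_basket_grip 0.65 [359.1 195.6] [557.59  87.39 188.  ]
stand 0.9 [277.8 124. ] [595.43 175.44   0.  ]
```

View pics/w2.png

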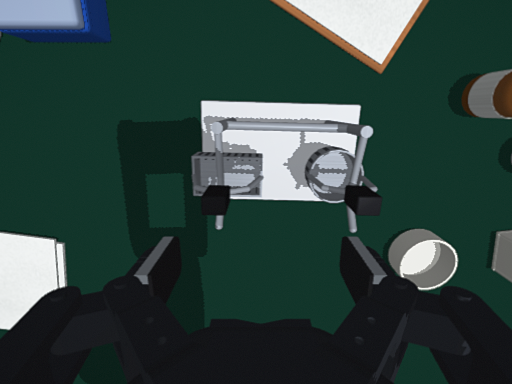

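The rack's grip block is at (215,200) and the basket's at (362,200), hanging as described, with the plate nearly square to the tool. I'll fit the black blocks and the plate for an exact position and yaw.

```bash
cat > blocks.py <<'E'
from h import *
import sys
np.set_printoptions(precision=2,suppress=True)
def blockfit(im,C,x0,px,w=24,z=188.,yaw=.3,thr=45):
    px=np.array(px,int); m=np.zeros(im.shape[:2],np.uint8); sl=(slice(px[1]-w,px[1]+w),slice(px[0]-w,px[0]+w))
    m[sl]=(im[sl].max(2)<thr); n,l,s,c=cv2.connectedComponentsWithStats(m)
    k=1+np.argmax(s[1:,4]); con=max(cv2.findContours((l==k).astype(np.uint8),0,1)[0],key=cv2.contourArea).reshape(-1,2).astype(float)
    B=np.array([[a*10,b*12,d*21] for a in(-1,1) for b in(-1,1) for d in(-1,1)],float)
    def f(x):
        c_,s_=np.cos(yaw),np.sin(yaw); P=B@np.array([[c_,s_,0],[-s_,c_,0],[0,0,1]])+[x[0],x[1],z]
        h=hull(P,C,'wrist'); return [cv2.pointPolygonTest(h,(float(p[0]),float(p[1])),True) for p in con]
    q=least_squares(f,x0,loss='soft_l1',diff_step=1e-3); return q.x,np.sqrt(np.mean(np.square(f(q.x)))),s[k],
if __name__=='__main__':
    C=imaging.calibration('wrist'); im=cv2.imread('pics/w2.png')
    print(im[200,215],im[200,362],im[175,150],im[180,280])
    for z in (185,188,191):
        print(z,blockfit(im,C,[512,228],[215,200],z=z),blockfit(im,C,[557.6,87],[362,200],z=z))
    for yaw in (.27,.3,.33):
        c,s=np.cos(yaw),np.sin(yaw)
    # plate edge pixels -> world at z=12
    g=im.min(2)>150; e=[]
    for x in range(225,345,4):
        col=np.where(g[90:118,x])[0]; e.append([x,90+col[0]])
    W=np.array([onz('wrist',p,12,C) for p in e]); d=np.polyfit(W[:,1],W[:,0],1); print('plate back edge yaw',np.arctan(-d[0]), W[0],W[-1])
E
python3 blocks.py
```

```text
[23 21 21] [49 44 42] [43 54 17] [235 230 227]
185 (array([504.54, 235.22]), np.float64(5.123347858449746), array([ 191,  178,   40,   46, 1131], dtype=int32)) (array([553.74,  82.72]), np.float64(1.2003620027108177), array([344, 185,  39,  31, 831], dtype=int32))
188 (array([505.67, 234.8 ]), np.float64(5.027653525786972), array([ 191,  178,   40,   46, 1131], dtype=int32)) (array([554.33,  84.28]), np.float64(1.3797759927129816), array([344, 185,  39,  31, 831], dtype=int32))
191 (array([506.81, 234.38]), np.float64(4.935841153891119), array([ 191,  178,   40,   46, 1131], dtype=int32)) (array([554.97,  85.98]), np.float64(1.5748720023477458), array([344, 185,  39,  31, 831], dtype=int32))
plate back edge yaw 0.27322322113559583 [603.18 265.55  12.  ] [652.18  91.96  12.  ]
```

```bash
sed -i 's/m\[sl\]=(im\[sl\].max(2)<thr)/I=im[sl].astype(int); m[sl]=(I.max(2)<65)\&(I.max(2)-I.min(2)<11)/' blocks.py; sed -i 's/yaw=.3,/yaw=.275,/; s/if __name__/if __name__/' blocks.py; python3 blocks.py
```

```text
[23 21 21] [49 44 42] [43 54 17] [235 230 227]
185 (array([509.72, 227.75]), np.float64(1.1283055105822146), array([201, 185,  30,  31, 775], dtype=int32)) (array([554.25,  83.31]), np.float64(1.2579794094636374), array([343, 185,  39,  31, 914], dtype=int32))
188 (array([510.96, 227.56]), np.float64(1.2925788258331659), array([201, 185,  30,  31, 775], dtype=int32)) (array([554.82,  84.97]), np.float64(1.444985251813632), array([343, 185,  39,  31, 914], dtype=int32))
191 (array([512.19, 227.34]), np.float64(1.4629442388232263), array([201, 185,  30,  31, 775], dtype=int32)) (array([555.58,  86.58]), np.float64(1.6378460353242266), array([343, 185,  39,  31, 914], dtype=int32))
plate back edge yaw 0.27322322113559583 [603.18 265.55  12.  ] [652.18  91.96  12.  ]
```

step_arm(moves=[[[0,0,0.02],[-0.072,-0.226,0.1],1],[[0,0,0.02],[-0.072,-0.226,0.33],1],[[0,0,0.02],[-0.072,-0.226,0.33],1],[[0,0,0.02],[-0.072,-0.226,0.33],1],[[0,0,0.02],[-0.072,-0.226,0.33],1]])

```text
clock: 4.65
eef_pos: [512.7, 229.9, 247.3]
tcp_rot: [-3.141, -0.002, 0.284]
contact_force: [-0.2, -0.6, 0.1]
opening: 1.001
grasp_force: 0.0
```

```bash
python3 grips.py w3.png
python3 - <<'E'
from blocks import *
C=imaging.calibration('wrist'); im=cv2.imread('pics/w3.png'); p=proj('wrist',[511.5,228,188],C)[0]; print(p,blockfit(im,C,[511.5,228],p,w=45))
E
```

```text
4.7 [512.84 230.   247.46] [-3.14 -0.    0.28]
slide_rack_grip 0.76 [260.3 208.3] [511.06 228.4  188.  ]
round_basket_grip 0.72 [447.9 202.9] [557.01  87.99 188.  ]
stand 0.74 [318.3 113.9] [600.66 170.81   0.  ]
stand 0.42 [262.7 173.2] [498.35 220.84   0.  ]
[261.42 207.66] (array([510.97, 227.84]), np.float64(1.562322791860351), array([ 246,  191,   33,   41, 1237], dtype=int32))
```

View pics/w3.png

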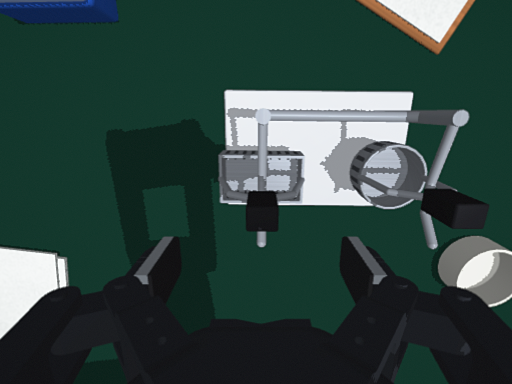

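The rack's block is centred between the fingers at (262,210), and its rod and basket are square to the tool. I'll descend and grip.

step_arm(moves=[[[0,0,0],[-0.011,0.007,0.15],1],[[0,0,0],[-0.011,0.007,0.3],1],[[0,0,0],[-0.011,0.007,0.345],1],[[0,0,0],[-0.011,0.007,0.345],1],[[0,0,0],[-0.011,0.007,0.345],1]])

```text
clock: 5.35
eef_pos: [510.4, 228.6, 177.5]
tcp_rot: [-3.141, -0.001, 0.285]
contact_force: [-0.4, -0.1, 0.0]
opening: 0.999
grasp_force: 0.0
```

step_arm(moves=[[[0,0,0],[0,0,0],-0.2],[[0,0,0],[0,0,0],-0.2],[[0,0,0],[0,0,0],-0.3],[[0,0,0],[0,0,0],-0.6],[[0,0,0],[0,0,0],-1],[[0,0,0],[0,0,0],-1],[[0,0,0],[0,0,0],-1],[[0,0,0],[0,0,0],-1]], squeeze=50)

```text
clock: 6.15
eef_pos: [509.9, 228.2, 176.7]
tcp_rot: [3.141, -0.001, 0.285]
contact_force: [1.0, -2.0, 5.5]
opening: 0.271
grasp_force: 51.8
```

step_arm(moves=[[[0,0,0],[0,0,-0.05],-1],[[0,0,0],[0,0,-0.1],-1],[[0,0,0],[0,0,-0.15],-1],[[0,0,0],[0,0,-0.19],-1],[[0,0,0],[0,0,-0.19],-1]])

```text
clock: 6.65
eef_pos: [510.3, 228.7, 215.9]
tcp_rot: [-3.141, -0.002, 0.285]
contact_force: [0.5, 0.7, -3.3]
opening: 0.271
grasp_force: 50.8
```

step_arm(moves=[[[0,0,0],[-0.08,0,0],-1],[[0,0,0],[-0.16,0,0],-1],[[0,0,0],[-0.24,0,0],-1],[[0,0,0],[-0.32,0,0],-1],[[0,0,0],[-0.4,0,-0.05],-1],[[0,0,0],[-0.45,0,-0.15],-1],[[0,0,0],[-0.45,0,-0.2],-1],[[0,0,0],[-0.45,0,-0.2],-1]])

```text
clock: 7.45
eef_pos: [424.4, 203.6, 255.7]
tcp_rot: [-3.141, -0.004, 0.285]
contact_force: [0.6, -0.1, -3.0]
opening: 0.27
grasp_force: 50.8
```

Run:
```python
from h import *
save('wrist','w4.png')
```

```text
(no output)
```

View pics/w4.png

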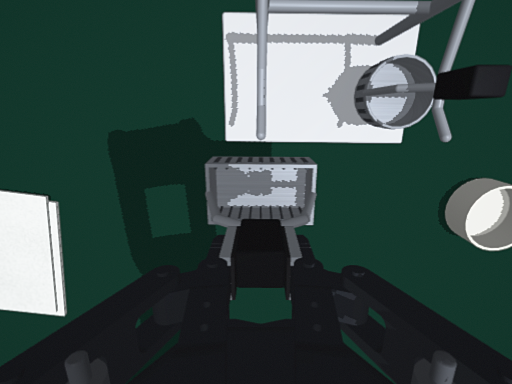

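The rack is off the hook and square in the grip, with its rim at (206–316, 158). I'll carry it to the rectangular dish.

step_arm(moves=[[[0,0,0],[-0.01,0.1,0],-1],[[0,0,0],[-0.02,0.25,0],-1],[[0,0,0],[-0.04,0.4,0],-1],[[0,0,0],[-0.06,0.55,0],-1],[[0,0,0],[-0.07,0.7,0],-1],[[0,0,0],[-0.09,0.85,0],-1],[[0,0,0],[-0.1,1,0],-1]])

```text
clock: 8.2
eef_pos: [460.3, 4.1, 253.2]
tcp_rot: [-3.141, 0.001, 0.285]
contact_force: [0.4, -0.3, -3.7]
opening: 0.273
grasp_force: 51.0
```

step_arm(moves=[[[0,0,0],[-0.01,0.15,0],-1],[[0,0,0],[-0.02,0.3,0],-1],[[0,0,0],[-0.04,0.45,0],-1],[[0,0,0],[-0.06,0.6,0],-1],[[0,0,0],[-0.07,0.75,0],-1],[[0,0,0],[-0.09,0.9,0],-1],[[0,0,0],[-0.1,1,0],-1]])

```text
clock: 8.9
eef_pos: [497.5, -194.3, 253.0]
tcp_rot: [-3.141, 0.001, 0.284]
contact_force: [0.1, 1.1, -3.4]
opening: 0.269
grasp_force: 51.0
```

step_arm(moves=[[[0,0,-0.05],[-0.02,0.15,0],-1],[[0,0,-0.1],[-0.04,0.3,0],-1],[[0,0,-0.167],[-0.06,0.45,0],-1],[[0,0,-0.167],[-0.08,0.6,0],-1],[[0,0,-0.167],[-0.1,0.7,0],-1],[[0,0,-0.167],[-0.1,0.72,0],-1],[[0,0,-0.167],[-0.1,0.72,0],-1]])

```text
clock: 9.6
eef_pos: [518.3, -336.1, 253.3]
tcp_rot: [-3.14, 0.001, 0.415]
contact_force: [0.3, 0.1, -3.2]
opening: 0.273
grasp_force: 51.0
```

Run:
```python
from h import *
save('wrist','w5.png'); s=telemetry.sense();print(s['clock'],s['eef_pos'],s['tcp_rot'])
```

```text
9.65 [ 518.20953481 -335.38188257  253.52097241] [-3.14007024e+00  4.38464316e-04  4.15376517e-01]
```

View pics/w5.png

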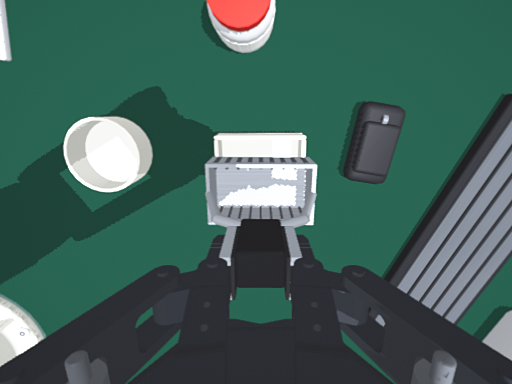

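The rack's rim is at (206–316, 158) over the dish, whose back edge is at (215–305, 134). I'll check the offset numerically.

```bash
cat > rel.py <<'E'
from h import *
np.set_printoptions(precision=1,suppress=True)
def rel(C,px,z,o,yaw):
    P=np.array([onz('wrist',p,z,C) for p in px])-np.array([o[0],o[1],0]); c,s=np.cos(yaw),np.sin(yaw)
    return np.c_[P[:,0]*c+P[:,1]*s,-P[:,0]*s+P[:,1]*c]
E
python3 - <<'E'
from rel import *
C=imaging.calibration('wrist'); im=cv2.imread('pics/w5.png')
print('rack rim outer rel TCP',rel(C,[(206,158),(316,158),(208,224),(314,224)],166.5,(518.2,-335.4),.415))
print('dish back outer rel TCP',rel(C,[(215,133.5),(305.5,133)],45,(518.2,-335.4),.415))
g=im.max(2).astype(int)
print(g[190,195:225],g[190,300:325]); print(g[150:170,235]); print(g[126:142,260]); print(g[145,205:225],g[145,295:315])
E
```

```text
rack rim outer rel TCP [[ 33.   45.6]
 [ 33.2 -48.3]
 [-28.1  47.2]
 [-27.8 -50.2]]
dish back outer rel TCP [[ 43.4  57. ]
 [ 44.3 -58.1]]
[103 103 103 103 103 103 103 103 102 101 111 160 205 204 184 146 136 134
 135 135 136 159 194 203 202 201 201 201 201 201] [205 204 204 214 211 168 137 138 137 133 137 232 255 255 255 245 109  95
 102 103 103 103 103 104 103]
[250 250 250 250 251 254 246 152 147 151 152 142 146 148 190 225 211 203
 201 207]
[103 104 104 104 102  68  89 218 210 238 255 255 255 255 251 250]
[ 69  69  69  68  69  69  67  61  86 212 255 253 241 206 187 187 203 240
 253 251] [250 252 246 214 188 192 245 255 255 255 255 147  91 102 103 102 103 103
 102 103]
```

step_arm(moves=[[[0,0,0],[0.008,0,0.08],-1],[[0,0,0],[0.008,0,0.18],-1],[[0,0,0],[0.008,0,0.28],-1],[[0,0,0],[0.008,0,0.34],-1],[[0,0,0],[0.008,0,0.34],-1],[[0,0,0],[0.008,0,0.34],-1]])

```text
clock: 10.25
eef_pos: [520.2, -334.9, 186.8]
tcp_rot: [3.141, -0.0, 0.416]
contact_force: [0.4, 0.5, -2.2]
opening: 0.272
grasp_force: 51.0
```

Run:
```python
from h import *
im=save('wrist','w6.png'); s=telemetry.sense();print(s['clock'],s['eef_pos'],s['tcp_rot'])
cv2.imwrite('pics/w6c.png',cv2.resize(im[120:260,170:350,::-1],(720,560),interpolation=cv2.INTER_CUBIC))
```

```text
10.3 [ 520.48097888 -335.25428559  187.28229067] [ 3.14058276e+00 -7.76682448e-04  4.16233094e-01]
```

View pics/w6c.png

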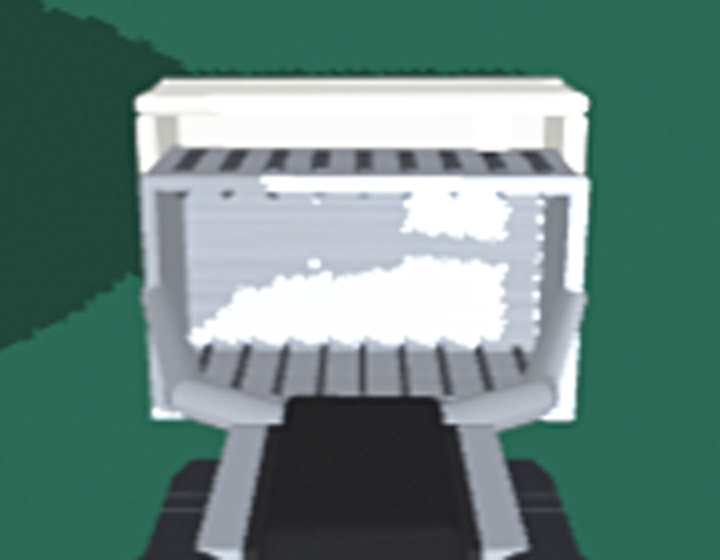

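Run:
```python
from rel import *
C=imaging.calibration('wrist')
o=(520.5,-335.25)
print('rack rim',rel(C,[(205.3,163.7),(317,163.7),(208,224.7),(313.7,224.7)],100.8,o,.416))
print('dish rim outer back',rel(C,[(204,143.9),(317,143.9)],45,o,.416))
print('dish bottom back',rel(C,[(210.5,139.5),(310.5,139.5)],0,o,.416))
```

```text
rack rim [[ 28.3  46.1]
 [ 28.4 -49.7]
 [-28.4  46.8]
 [-28.3 -50.1]]
dish rim outer back [[ 38.4  57.6]
 [ 38.6 -60.3]]
dish bottom back [[ 38.3  58.7]
 [ 38.5 -61.6]]
```

The rack and dish are aligned within 0.5 mm. I'll lower it.

step_arm(moves=[[[0,0,0],[0,0,0.06],-1],[[0,0,0],[0,0,0.12],-1],[[0,0,0],[0,0,0.18],-1],[[0,0,0],[0,0,0.23],-1],[[0,0,0],[0,0,0.25],-1],[[0,0,0],[0,0,0.26],-1],[[0,0,0],[0,0,0.26],-1]])

```text
clock: 11.0
eef_pos: [519.9, -335.4, 134.1]
tcp_rot: [-3.141, 0.0, 0.416]
contact_force: [0.5, -1.0, -2.8]
opening: 0.275
grasp_force: 51.0
```

step_arm(moves=[[[0,0,0],[0,0,0.005],-1],[[0,0,0],[0,0,0.01],-1],[[0,0,0],[0,0,0.015],-1],[[0,0,0],[0,0,0.015],-1]])

```text
clock: 11.4
eef_pos: [520.0, -335.3, 131.4]
tcp_rot: [3.141, -0.0, 0.416]
contact_force: [-0.6, -1.4, -3.2]
opening: 0.273
grasp_force: 51.1
```

step_arm(moves=[[[0,0,0],[0,0,0.005],-1],[[0,0,0],[0,0,0.008],-1],[[0,0,0],[0,0,0.008],-1]])

```text
clock: 11.7
eef_pos: [520.1, -335.5, 131.3]
tcp_rot: [3.141, -0.0, 0.416]
contact_force: [-2.8, 0.1, 10.3]
opening: 0.273
grasp_force: 52.9
```

Contact is made at about 10 N. I'll release and rise.

step_arm(moves=[[[0,0,0],[0,0,0],-0.4],[[0,0,0],[0,0,0],-0.3],[[0,0,0],[0,0,0],0],[[0,0,0],[0,0,0],0.5],[[0,0,0],[0,0,0],1],[[0,0,0],[0,0,0],1]])

```text
clock: 12.3
eef_pos: [519.9, -335.3, 129.6]
tcp_rot: [-3.141, 0.0, 0.416]
contact_force: [-0.2, -1.0, 0.3]
opening: 0.975
grasp_force: 0.0
```

step_arm(moves=[[[0,0,0],[0,0,-0.1],1],[[0,0,0],[0,0,-0.3],1],[[0,0,0],[0,0,-0.5],1],[[0,0,0],[0,0,-0.7],1],[[0,0,0],[0,0,-0.7],1]])

```text
clock: 12.8
eef_pos: [522.5, -336.9, 275.9]
tcp_rot: [3.134, -0.005, 0.416]
contact_force: [0.1, -0.2, 0.0]
opening: 1.003
grasp_force: 0.0
```

Run:
```python
from h import *
im=save('wrist','w7.png'); s=telemetry.sense();print(s['clock'],s['eef_pos'],s['tcp_rot'])
```

```text
12.85 [ 521.31779171 -336.1966279   272.90062938] [ 3.13671649 -0.00321587  0.41587601]
```

View pics/w7.png

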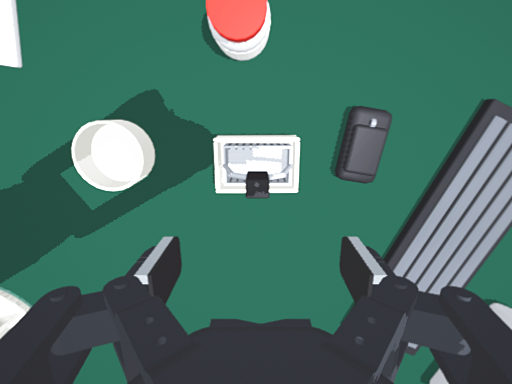

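The rack sits squarely inside its dish, at (215–300, 135–193). Next is the basket.

step_arm(moves=[[[0,0,0],[0.5,-0.93,0],1],[[0,0,0],[0.5,-0.93,0],1],[[0,0,0],[0.5,-0.93,0],1],[[0,0,0],[0.5,-0.93,0],1],[[0,0,0],[0.5,-0.93,0],1],[[0,0,0],[0.5,-0.93,0],1]])

```text
clock: 13.45
eef_pos: [535.8, -123.1, 268.6]
tcp_rot: [-3.141, 0.001, 0.419]
contact_force: [-0.5, -1.5, 0.5]
opening: 0.999
grasp_force: 0.0
```

step_arm(moves=[[[0,0,0.167],[0.51,-0.93,0],1],[[0,0,0.167],[0.51,-0.93,0],1],[[0,0,0.167],[0.51,-0.93,0],1],[[0,0,0.167],[0.51,-0.93,0],1],[[0,0,0.167],[0.51,-0.93,0],1],[[0,0,0.167],[0.51,-0.93,0],1],[[0,0,0.167],[0.51,-0.93,0],1]])

```text
clock: 14.15
eef_pos: [554.4, 84.9, 269.1]
tcp_rot: [3.141, 0.001, 0.284]
contact_force: [0.9, -0.6, 0.6]
opening: 1.001
grasp_force: 0.0
```

```bash
python3 grips.py w8.png
python3 - <<'E'
from blocks import *
C=imaging.calibration('wrist'); im=cv2.imread('pics/w8.png'); p=proj('wrist',[556,86,188],C)[0]; print(p)
for y in (.2,.285,.37): print(y,blockfit(im,C,[556,86],p,w=45,yaw=y))
E
```

```text
14.2 [554.43  84.6  269.27] [3.14 0.   0.28]
round_basket_grip 0.58 [257.6 195.3] [555.6   86.59 188.  ]
stand 0.79 [206.3 113.3] [597.13 178.3    0.  ]
[258.44 195.  ]
0.2 (array([554.97,  84.15]), np.float64(1.5562655874419276), array([246, 181,  30,  36, 969], dtype=int32))
0.285 (array([554.84,  83.74]), np.float64(1.5072903732997107), array([246, 181,  30,  36, 969], dtype=int32))
0.37 (array([554.73,  83.34]), np.float64(1.5904964768869954), array([246, 181,  30,  36, 969], dtype=int32))
```

View pics/w8.png

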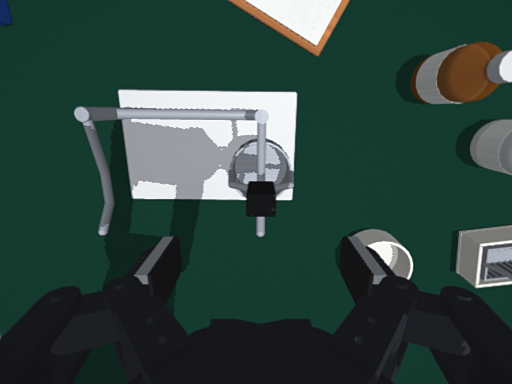

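The basket's block is at (261,199), centred between the fingers and square to them. I'll descend and grip.

step_arm(moves=[[[0,0,0],[0.005,0,0.15],1],[[0,0,0],[0.005,0,0.3],1],[[0,0,0],[0.005,0,0.4],1],[[0,0,0],[0.005,0,0.455],1],[[0,0,0],[0.005,0,0.455],1],[[0,0,0],[0.005,0,0.455],1]])

```text
clock: 14.95
eef_pos: [555.9, 86.6, 179.5]
tcp_rot: [3.141, -0.001, 0.284]
contact_force: [0.3, 0.8, 0.7]
opening: 0.999
grasp_force: 0.0
```

step_arm(moves=[[[0,0,0],[0,0,0],-0.2],[[0,0,0],[0,0,0],-0.2],[[0,0,0],[0,0,0],-0.3],[[0,0,0],[0,0,0],-0.6],[[0,0,0],[0,0,0],-1],[[0,0,0],[0,0,0],-1],[[0,0,0],[0,0,0],-1],[[0,0,0],[0,0,0],-1]], squeeze=50)

```text
clock: 15.75
eef_pos: [556.5, 86.5, 179.6]
tcp_rot: [3.14, -0.002, 0.285]
contact_force: [1.9, -4.0, 5.3]
opening: 0.271
grasp_force: 49.3
```

step_arm(moves=[[[0,0,0],[0,0,-0.05],-1],[[0,0,0],[0,0,-0.1],-1],[[0,0,0],[0,0,-0.15],-1],[[0,0,0],[0,0,-0.19],-1],[[0,0,0],[0,0,-0.19],-1]])

```text
clock: 16.25
eef_pos: [556.1, 87.1, 218.2]
tcp_rot: [3.141, -0.002, 0.285]
contact_force: [-0.2, 0.2, -3.6]
opening: 0.275
grasp_force: 49.3
```

step_arm(moves=[[[0,0,0],[-0.08,0,0],-1],[[0,0,0],[-0.16,0,0],-1],[[0,0,0],[-0.24,0,0],-1],[[0,0,0],[-0.32,0,0],-1],[[0,0,0],[-0.4,0,-0.05],-1],[[0,0,0],[-0.45,0,-0.15],-1],[[0,0,0],[-0.45,0,-0.2],-1],[[0,0,0],[-0.45,0,-0.2],-1]])

```text
clock: 17.05
eef_pos: [470.3, 61.8, 258.2]
tcp_rot: [3.141, -0.004, 0.285]
contact_force: [0.6, 1.2, -3.5]
opening: 0.27
grasp_force: 49.5
```

step_arm(moves=[[[0,0,0],[-0.06,0.15,0],-1],[[0,0,0],[-0.13,0.3,0],-1],[[0,0,0],[-0.19,0.45,0],-1],[[0,0,0],[-0.26,0.6,0],-1],[[0,0,0],[-0.32,0.75,0],-1],[[0,0,0],[-0.38,0.9,0],-1],[[0,0,0],[-0.395,0.94,0],-1],[[0,0,0],[-0.395,0.94,0],-1]])

```text
clock: 17.85
eef_pos: [446.1, -141.9, 255.9]
tcp_rot: [-3.141, 0.001, 0.283]
contact_force: [-0.7, 0.2, -3.1]
opening: 0.27
grasp_force: 50.4
```

step_arm(moves=[[[0,0,0],[0,0,0.08],-1],[[0,0,0],[0,0,0.18],-1],[[0,0,0],[0,0,0.28],-1],[[0,0,0],[0,0,0.34],-1],[[0,0,0],[0,0,0.34],-1],[[0,0,0],[0,0,0.34],-1]])

```text
clock: 18.45
eef_pos: [446.4, -140.6, 188.9]
tcp_rot: [-3.141, 0.0, 0.285]
contact_force: [0.6, 0.0, -3.2]
opening: 0.27
grasp_force: 50.4
```

Run:
```python
from h import *
im=save('wrist','w9.png'); s=telemetry.sense();print(s['clock'],s['eef_pos'],s['tcp_rot'])
cv2.imwrite('pics/w9c.png',cv2.resize(im[110:260,170:350,::-1],(720,600),interpolation=cv2.INTER_CUBIC))
```

```text
18.5 [ 446.65655399 -140.84050504  189.35633769] [ 3.14114525e+00 -8.55416691e-04  2.85107770e-01]
```

View pics/w9c.png

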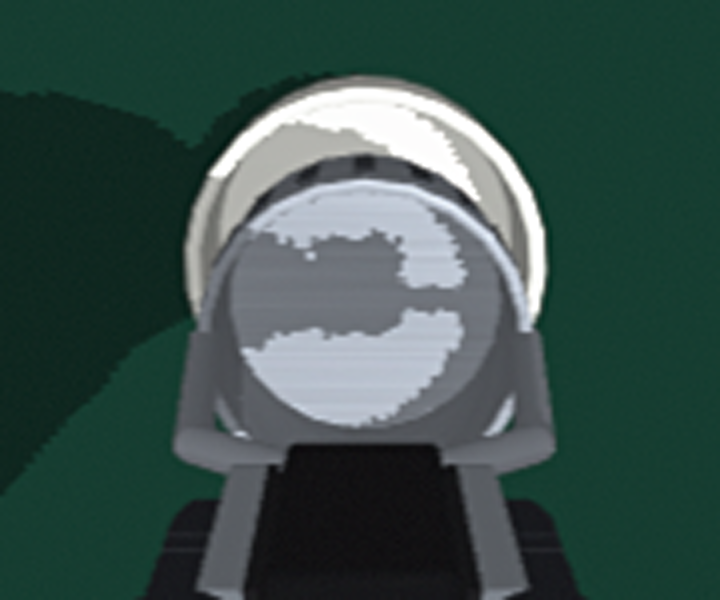

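Run:
```python
from rel import *
C=imaging.calibration('wrist'); o=(446.65,-140.85)
def cen(pts,z,r,o):
    q=rel(C,[(170+(a+.5)/4-.5,110+(b+.5)/4-.5) for a,b in pts],z,o,.285)
    f=least_squares(lambda c:np.hypot(*(q-c).T)-r,[0,0]); return f.x,f.fun
print('dish',cen([(185,250),(547,255),(365,87),(213,175),(497,150)],45,49,o))
print('bask',cen([(365,180),(205,290),(527,290),(250,222),(482,222)],100.8,38,o))
im=cv2.imread('pics/w9.png')
big=cv2.resize(im[110:260,170:350],(720,600),interpolation=cv2.INTER_CUBIC)
t=np.linspace(0,2*np.pi,80)
c_,s_=np.cos(.285),np.sin(.285)
for (x,y),z,r,col in [(cen([(185,250),(547,255),(365,87),(213,175),(497,150)],45,49,o)[0],45,49,(0,0,255)),(cen([(365,180),(205,290),(527,290),(250,222),(482,222)],100.8,38,o)[0],100.8,38,(255,0,0))]:
    cx,cy=o[0]+x*c_-y*s_,o[1]+x*s_+y*c_
    p=proj('wrist',np.c_[cx+r*np.cos(t),cy+r*np.sin(t),0*t+z],C); p=(p-[170,110]+.5)*4-.5
    cv2.polylines(big,[p.astype(int).reshape(-1,1,2)],True,col,1)
cv2.imwrite('pics/ov.png',big)
```

```text
dish (array([ 1.6, -1.8]), array([ 0.3,  0.5,  0.7, -0.4, -0.8]))
bask (array([-1.8, -1.7]), array([-0.2, -0. , -0. ,  0.1,  0.1]))
```

View pics/ov.png

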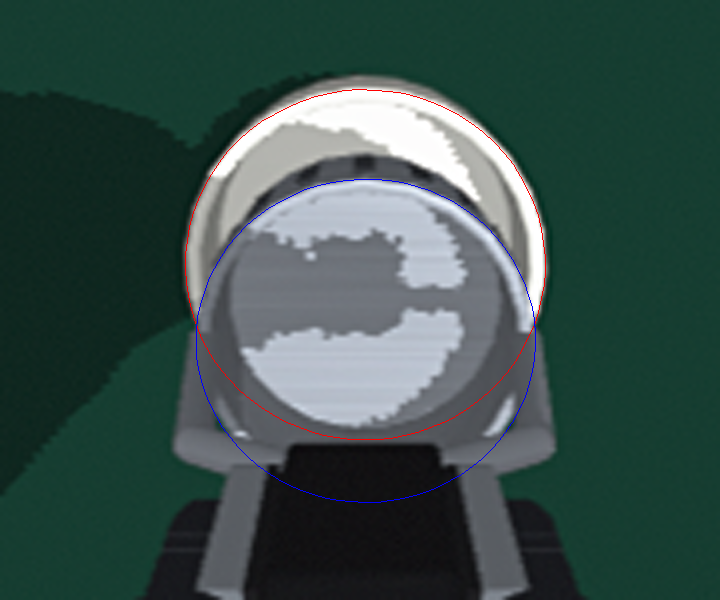

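The overlay matches both rims: dish rim in red, basket rim in blue. The basket needs to move about +3 mm along tool x. I'll correct that while lowering.

step_arm(moves=[[[0,0,0],[0.015,0,0],-1],[[0,0,0],[0.015,0,0.06],-1],[[0,0,0],[0.015,0,0.12],-1],[[0,0,0],[0.015,0,0.18],-1],[[0,0,0],[0.015,0,0.23],-1],[[0,0,0],[0.015,0,0.25],-1],[[0,0,0],[0.015,0,0.26],-1],[[0,0,0],[0.015,0,0.26],-1]])

```text
clock: 19.3
eef_pos: [448.8, -140.2, 136.5]
tcp_rot: [-3.141, 0.0, 0.285]
contact_force: [0.8, 0.3, -2.9]
opening: 0.272
grasp_force: 50.3
```

step_arm(moves=[[[0,0,0],[0,0,0.005],-1],[[0,0,0],[0,0,0.01],-1],[[0,0,0],[0,0,0.01],-1]])

```text
clock: 19.6
eef_pos: [449.0, -140.2, 134.8]
tcp_rot: [3.141, -0.0, 0.285]
contact_force: [-0.0, -0.5, -2.8]
opening: 0.271
grasp_force: 50.3
```

step_arm(moves=[[[0,0,0],[0,0,0.005],-1],[[0,0,0],[0,0,0.009],-1],[[0,0,0],[0,0,0.009],-1]])

```text
clock: 19.9
eef_pos: [449.9, -140.5, 134.3]
tcp_rot: [3.141, -0.002, 0.285]
contact_force: [-1.0, -0.2, 11.7]
opening: 0.271
grasp_force: 52.4
```

step_arm(moves=[[[0,0,0],[0,0,0],-0.4],[[0,0,0],[0,0,0],-0.3],[[0,0,0],[0,0,0],0],[[0,0,0],[0,0,0],0.5],[[0,0,0],[0,0,0],1],[[0,0,0],[0,0,0],1]])

```text
clock: 20.5
eef_pos: [448.8, -140.2, 132.8]
tcp_rot: [-3.142, 0.0, 0.285]
contact_force: [-0.6, -0.0, -0.5]
opening: 0.981
grasp_force: 0.0
```

step_arm(moves=[[[0,0,0],[0,0,-0.1],1],[[0,0,0],[0,0,-0.3],1],[[0,0,0],[0.1,0.1,-0.5],1],[[0,0,0],[0.2,0.2,-0.7],1],[[0,0,0],[0.3,0.3,-0.9],1],[[0,0,0],[0.3,0.3,-0.9],1],[[0,0,0],[0.3,0.3,-0.9],1]])

```text
clock: 21.2
eef_pos: [523.7, -181.2, 313.2]
tcp_rot: [3.141, -0.001, 0.284]
contact_force: [-0.0, 0.2, 0.2]
opening: 1.0
grasp_force: 0.0
```

Run:
```python
from rel import *
from blocks import blockfit
C=imaging.calibration('wrist'); im=save('wrist','w10.png')[:,:,::-1].copy()
a=im[100:240,120:400]; cv2.imwrite('pics/w10c.png',cv2.resize(a,(800,400),interpolation=cv2.INTER_CUBIC))
for x0,z,yaw,sh in [([519.8,-336],142,.416,'rect'),([448.5,-141],142,.285,'round')]:
    c=white(im,proj('wrist',[*x0,22],C)[0],110); p=proj('wrist',[*x0,z],C)[0]
    print(sh,p,'dish',fit('wrist',c,[*x0,yaw],sh,C),'grip',blockfit(im,C,x0,p,w=22,z=z,yaw=yaw)[:2], [ (np.round(onz('wrist',m['xy'],z,C),1),round(m['conf'],2)) for m in imaging.mark_of('wrist','slide_rack_grip' if sh=='rect' else 'round_basket_grip')[:1]])
print(telemetry.sense()['clock'])
```

```text
rect [378.62 211.15] dish ([np.float64(519.5760314830975), np.float64(-332.7252829414987), np.float64(0.41488299806755663)], np.float64(7.448946709178928)) grip (array([ 521.47, -333.68]), np.float64(1.6678429943363164)) [(array([ 522.6, -336.2,  142. ]), 0.95)]
round [211.64 221.18] dish ([np.float64(449.8085263250028), np.float64(-142.57334078533137), np.float64(0.285)], np.float64(5.973207290644507)) grip (array([ 448.07, -142.36]), np.float64(1.4758804342420397)) [(array([ 451.6, -139.6,  142. ]), 0.85)]
21.35
```

View pics/w10c.png

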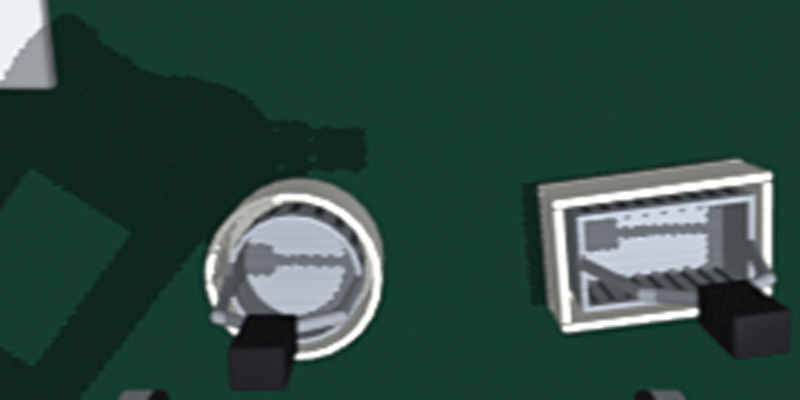

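Both pieces sit flush inside their dishes: the basket at (293,275) and the rack at (660,250). Grip-to-dish offsets are about 3 mm and the arm is clear, so I'm handing in.

```bash
python3 -c "
from rig import r
print(r.sign_off())"
```

```text
the job is handed in; nothing more can be done
None
```

The job is handed in: the slide rack is in the rectangular dish and the round basket in the round dish, both looking flat and within about 3 mm of centre in the last wrist picture; no score came back.

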